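# Put the headlamp on show and shut the display case

### The job

Stand the small round bicycle headlamp, lens up, in the open half of the display case, setting it down rather than dropping it. Then slide the case's clear door along its track until it closes against the rubber seal of the end post, pressing it home with a firm but gentle push of around 8 N for half a second (the seal tears at twice that) so that it stays snug on the seal, and let go. Leave the other goods where they are.

Things in the scene. Friction and masses are not known exactly. Their poses are not given: they have to be found in the camera images.
- lamp: Loose bicycle headlamp: black drum, bright steel rim, glass lens on top, standing on its back, lens up. 54 mm in diameter from 16 to 46 mm height (rim 57 mm to the eye), tapering to a 40 mm foot; 47 mm tall, about 150 g. Origin: centre of the foot; z up through the lens.
- case: Fixed display case, wooden floor, clear side walls: 236 mm (x) by 430 mm (y), 86 mm tall. Origin: centre of the underside, z up, y along the door's track. The door rests on the side walls at z = 70 mm, with guides (2 mm play) and lips at z = 82 to 86 mm (beyond x = 97 mm either side), and closes towards -y. The half with y above 0 has a fixed pane at z = 58 to 62 mm.
- bay (a point): Middle of the floor of the case's open half: 188 mm (x) by 170 mm (y) inside, floor top 8 mm above the table, open above except where the door or the end post's seal strip reaches over it. In the case at x = 0, y = -85 mm; axes as the case's.
- jamb: End post the door closes against, fixed to the case at its -y end, 88 mm tall. Origin at table level, mid inner face (case y = -170 mm); axes as the case's. A springy black rubber seal strip, z = 71 to 81 mm, juts from this face to +y by 12 to 46 mm: adjustable, NOT measured. It yields 1 mm per 2.5 N, 8 mm at most; seats at over 4 N of door push, tears above 16 N.
- door: Loose sliding top door: clear pane 210 mm (x) by 190 mm (y) by 8 mm, 0.55 to 0.9 kg. Origin: centre of the underside; axes as the case's, leading edge at y = -95 mm. Starts open (origin at case y = 90 to 110 mm). The push that slides it, some 2 to 6 N, is not known. Let go, it springs back with the seal a few mm until friction holds it there.
- door_grip (a point): Door's grip: black upright block on the middle of the pane, 60 mm in x (across the track), 14 mm in y (along the track), 8 to 44 mm above the door's underside. This point is in its middle, 30 mm above the underside, 100 mm above the table; axes as the door's. Pinch it across 14 mm from above or push its +y face.
- hub: Bystander: aluminium bicycle wheel hub standing on end, two flanges 58 mm in diameter, 80 mm tall with its axle. Origin: centre of the underside.
- oil: Bystander: grey oil bottle with a white cap, 56 mm in diameter, 150 mm tall. Origin: centre of the underside.
- screwdriver: Bystander: screwdriver with a wooden handle lying on the table along its own x. Origin: on the table under its middle.
Things that resemble listed ones, but are neither listed nor needed, are in the scene too. Leave any purple look-alike of the lamp alone.

How it is judged (in metres and radians):
On the way, in this order (a step that is already met when the one before it is completed fails the run):
1. the headlamp stands lens up on the floor of the open bay, let go (z of lamp in the frame of case between 0.004 and 0.012 m and x of lamp in the frame of case between -0.094 and 0.094 m and y of lamp in the frame of case between -0.17 and 0 m and angle between lamp's own z axis and vertical below 0.15 rad and contact force between the fingers and lamp below 0.1 N and linear speed of lamp below 0.03 m/s), for 0.2 s.
2. the door is pressed against the seal with more than 4 N (contact force between door and jamb above 4 N), for 0.2 s.
At the end, for the whole second after the job is handed in: Door at rest in its track (underside 67 to 74 mm above the case's), still bearing on the rubber seal with over 0.3 N; headlamp standing on the bay's floor (origin 4 to 12 mm up, between the walls, y -170 to 0 mm in the case), lens up within 0.15 rad (contact force between door and jamb above 0.3 N and z of door in the frame of case between 0.067 and 0.074 m and linear speed of door below 0.01 m/s and z of lamp in the frame of case between 0.004 and 0.012 m and x of lamp in the frame of case between -0.094 and 0.094 m and y of lamp in the frame of case between -0.17 and 0 m and angle between lamp's own z axis and vertical below 0.15 rad); the robot touches nothing.
It fails at once if the door presses on the end post's seal with more than 16 N (contact force between door and jamb above 16 N).
It fails at once if the headlamp is dropped (out of the fingers and moving faster than 0.6 m/s) (linear speed of lamp above 0.6 m/s and contact force between the fingers and lamp below 0.1 N).
It fails at once if the hub is shifted by more than 20 mm (distance of hub from where it was at the start of the episode above 0.02 m).
It fails at once if the oil bottle is shifted by more than 20 mm (distance of oil from where it was at the start of the episode above 0.02 m).
It fails at once if the screwdriver is shifted by more than 20 mm (distance of screwdriver from where it was at the start of the episode above 0.02 m).
It also fails if it takes over 72 s, if anything falls off the work surface, if the arm or the gripper's body presses on something with over 40 N, if the wrist force passes 120 N, or if a joint passes its speed limit or range.

### The arm

A 6-joint arm with a two-finger parallel gripper is mounted at the origin on the work surface. World frame = base frame: x ahead of the robot, y to its left, z up, the work surface at z = 0. Lengths are in m, angles in degrees, forces in N, time in s.
With the tool pointing down it reaches from about 0.4 to 0.825 m from the base axis. Payload 7 kg.
Tool frame: the origin (TCP) lies at the very end of the fingers, on their centre line; the grasp point (between the pads) lies 19 mm behind it; z points along the fingers, y is the direction in which the jaws open and shut (so a half turn about z gives the same grasp; the last joint's range is limited). The gripper opens to 88 mm and grips with 3 to 60 N. Pads are 19 mm wide; open, the fingers measure 130 mm over their backs; the gripper's body (78 mm by 193 mm) begins 47 mm behind the grasp point.
Start: joints at [-57.405, 20.546, 0.682, 0, -70.136, -16.507], TCP at [0.187, -0.649, 0.227] pointing down, gripper open.
Joint ranges: [-176.03, 176.03], [-82.01, 121.73], [-58.28, 71.71], [-173.87, 95.51], [-174.79, -0.11], [-173.66, 173.66]. Speed limits (degrees/s): [136.94, 136.94, 172.46, 180, 180, 180].

### API

Orientations are given as [roll, pitch, yaw] about the fixed x, y, z axes, in that order (R = Rz(yaw) Ry(pitch) Rx(roll)).
In Python, from plant import telemetry, snapshot, calibration, workorder gives the robot as it stands. The module is installed in compiled form; this text tells all that it offers.
- The arm moves only by the tool step_arm, never from a script. Its argument "plan" is text: rows parted by semicolons, each of 7 numbers parted by spaces: the finger opening in cm, from 0 to 8.76, then the shift along the tool's x, y, z in cm, then the turn, a rotation vector about the tool's x, y, z in degrees. A call has 1 to 12 rows; each row shifts and turns the commanded pose from where the row before left it, along the tool's axes as they then stand; what a row does not reach is not made up. A row lasts 1/12 s, in which the tool goes at most 41.7 mm and 7.16 degrees, less where a joint would pass 70% of its speed; a pose out of reach is approached as far as the arm can. A call with a gripper value outside its range is refused whole. The fingers move at their own pace and stop on an object; the grip force is fixed at half the most. Time passes only in rows, so rows that do not move let the fingers close. It gives the time, the measured TCP pose, the force and the opening at its end, in the units of the state.
- telemetry.get_obs(): the state, without advancing time (a new reading comes with each control period).
- snapshot(name): name is "scene" or "top" or "wrist"; returns the picture (400x640x3 uint8, blue, green, red); there is no depth.
- calibration(name): a dict with "K" (3x3 intrinsics, pixels), "k1" (the pictures are not rectified: a ray, as slopes to the right and down, at radius r is drawn at 1 + k1 r^2 times it, then the intrinsics apply), "camera_from_world" (4x4, takes a point from world to camera coordinates). Camera axes: x right, y up, looking along -z (the intrinsics and any distortion apply to the point x, -y, -z); pixel columns grow to the right and rows downward; lengths in m; the calibration is good to about 2 mm. A picture is of the moment at which its call begins: read the wrist's pose just before it. calibration takes no time and is no camera call; for the wrist camera it gives the pose at the moment of the call.
- workorder.close_job(): hands the job in, once; it reports no verdict.
The state is a dict: "clock": time; "joint_pos": joint angles; "qvel": joint speeds; "tau": joint torques, N m; "tool_pos": TCP position; "orientation": TCP orientation; "force": force on the tool from outside, world axes, zero at the start; "moment": the same for the moment, N m; "opening": finger opening in m.
Only numpy, scipy, OpenCV 4.12 (cv2) and the standard library are available. Lean on these libraries where they do the work, as an engineer would, in place of code of your own. Each camera call takes 0.05 s, during which the arm holds its last target.

## Working session

There is one attempt and no reset: what is moved stays moved. The work goes in short steps, Python scripts to look and compute and a tool call to move; the robot and the scene stay as the last step left them, time stands still between calls to the robot, and variables do not carry over. Pictures are saved under pics/ and viewed, and the job is handed in when it is done.

Besides the shell and the picture viewer there is one more tool, called after ">>>" as name(argument=value, ...) on one line, values as JSON. step_arm: Moves the arm, as the interface text tells. Its arguments: {"type":"object","properties":{"plan":{"type":"string"}},"required":["plan"]}

```bash
mkdir -p pics
cat > h.py <<'E'
import numpy as np, cv2
from plant import telemetry, snapshot, calibration, workorder
def ray(cal,u,v):
    K=np.array(cal["K"]);k1=cal["k1"];T=np.array(cal["camera_from_world"])
    d=np.array([(u-K[0,2])/K[0,0],(v-K[1,2])/K[1,1]])
    s=d.copy()
    for _ in range(50): s=d/(1+k1*(s@s))
    c=np.array([s[0],-s[1],-1.]); R=T[:3,:3]
    return -R.T@T[:3,3], R.T@c
def at(cal,u,v,z):
    o,d=ray(cal,u,v); return o+d*(z-o[2])/d[2]
def proj(cal,p):
    K=np.array(cal["K"]);k1=cal["k1"];T=np.array(cal["camera_from_world"])
    c=T[:3,:3]@np.array(p)+T[:3,3]; s=np.array([c[0],-c[1]])/-c[2]
    s=s*(1+k1*(s@s)); return K[0,0]*s[0]+K[0,2],K[1,1]*s[1]+K[1,2]
E
python3 - <<'E'
from h import *
np.set_printoptions(precision=4,suppress=True)
print(telemetry.get_obs())
for n in ["scene","top","wrist"]:
    c=calibration(n); im=snapshot(n); cv2.imwrite(f"pics/{n}0.png",im)
    print(n,np.array(c["K"]).tolist(),c["k1"],ray(c,320,200))
E
```

```text
{'clock': 0.0, 'joint_pos': array([-57.4053,  20.591 ,   0.6341,  -0.0191, -70.1356, -16.5071]), 'qvel': array([-0.0184,  0.0941, -0.0371, -0.0117,  0.031 , -0.0592]), 'tau': array([  0.0016, -58.272 ,  29.3068,   6.9975,   0.0069,  -0.0001]), 'tool_pos': array([ 0.1869, -0.6481,  0.2256]), 'orientation': array([ 179.9062,   -0.0091, -163.9188]), 'force': array([0.2783, 0.182 , 0.6912]), 'moment': array([-0.023 ,  0.0199,  0.026 ]), 'opening': 0.08783143022528915}
scene [[365.6385598331992, 0.0, 314.11765418767135], [0.0, 365.6385598331992, 201.2708751914703], [0.0, 0.0, 1.0]] -0.018046789113251027 (array([1.1802, 0.1435, 0.8859]), array([-0.6602, -0.1374, -0.7386]))
top [[392.6417765485425, 0.0, 320.50919442733573], [0.0, 392.6417765485425, 195.6243810046076], [0.0, 0.0, 1.0]] -0.08919490324318938 (array([ 0.3452, -0.0094,  1.4225]), array([ 0.0941, -0.0014, -0.9956]))
wrist [[277.42522487921735, 0.0, 320.9505739725683], [0.0, 277.42522487921735, 197.57961552877498], [0.0, 0.0, 1.0]] -0.04939084934456163 (array([ 0.1221, -0.6689,  0.384 ]), array([ 0.2454,  0.0688, -0.967 ]))
```

View pics/top0.png

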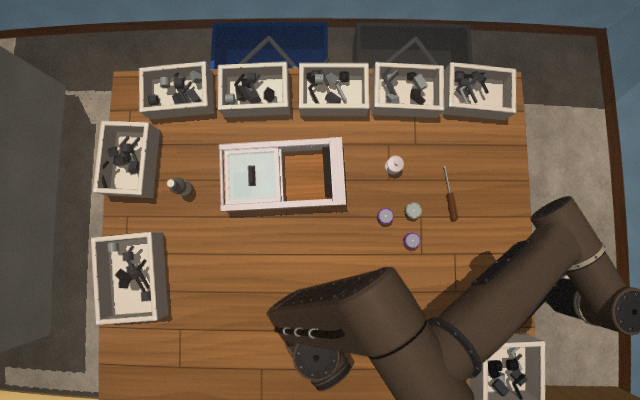

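View pics/scene0.png

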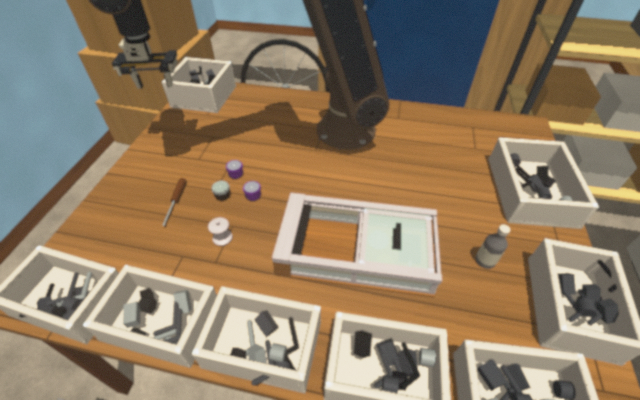

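View pics/wrist0.png

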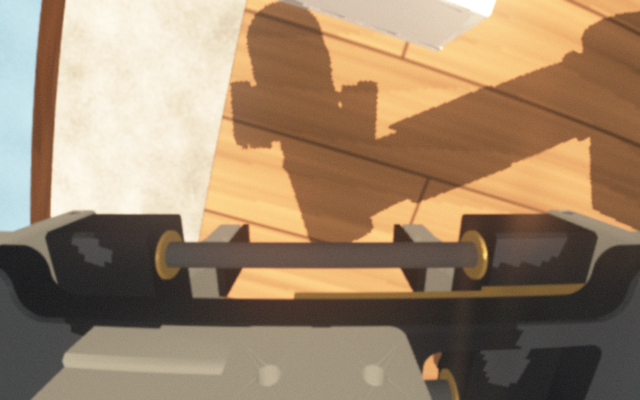

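Candidates for the lamp in the top view: a dark drum with a bright lens at (413,211), and purple drums at (385,216) and (412,241), which are look-alikes to leave alone. The pale spool at (395,165) is the hub. The black drum at (413,211) fits the description, so I'll check it in a close crop.

Run:
```python
from h import *
t=cv2.imread("pics/top0.png"); s=cv2.imread("pics/scene0.png")
cv2.imwrite("pics/c1.png",cv2.resize(t[145:260,365:465],None,fx=5,fy=5,interpolation=cv2.INTER_CUBIC))
cv2.imwrite("pics/c2.png",cv2.resize(t[130:220,210:355],None,fx=5.5,fy=5.5,interpolation=cv2.INTER_CUBIC))
cv2.imwrite("pics/c3.png",cv2.resize(s[150:250,150:280],None,fx=5,fy=5,interpolation=cv2.INTER_CUBIC))
cv2.imwrite("pics/c4.png",cv2.resize(s[185:300,265:450],None,fx=4.3,fy=4.3,interpolation=cv2.INTER_CUBIC))
```

```text
(no output)
```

View pics/c1.png

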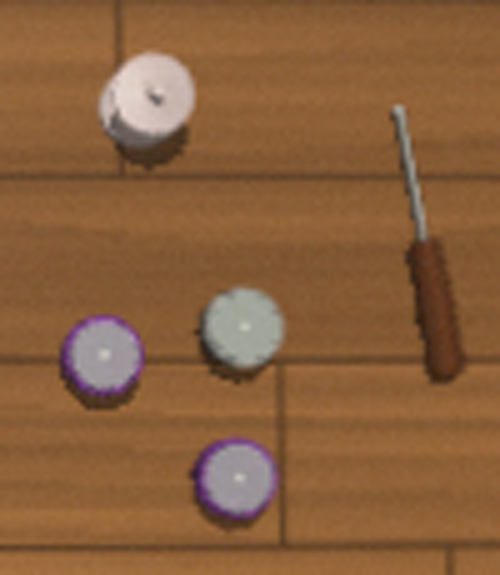

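View pics/c2.png

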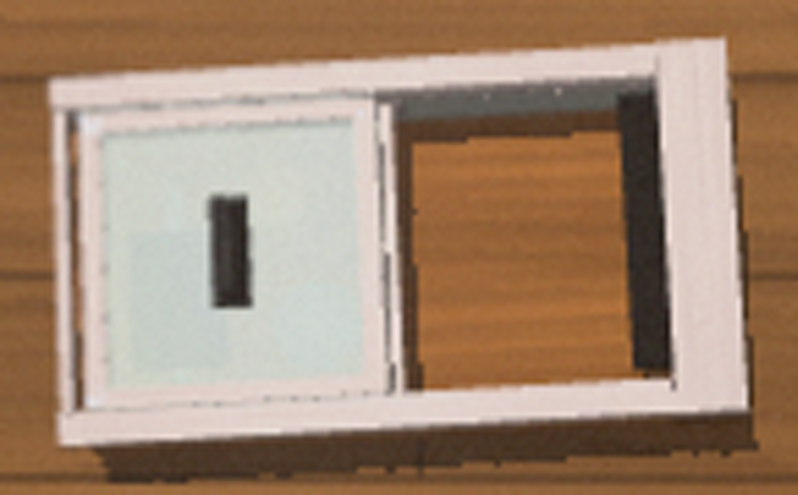

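View pics/c3.png

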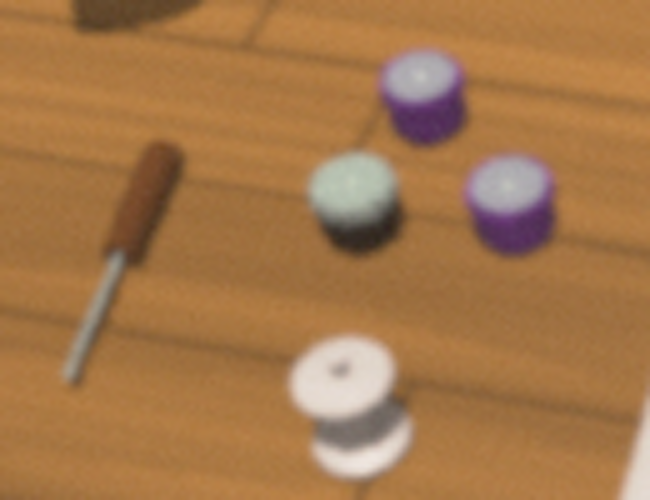

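View pics/c4.png

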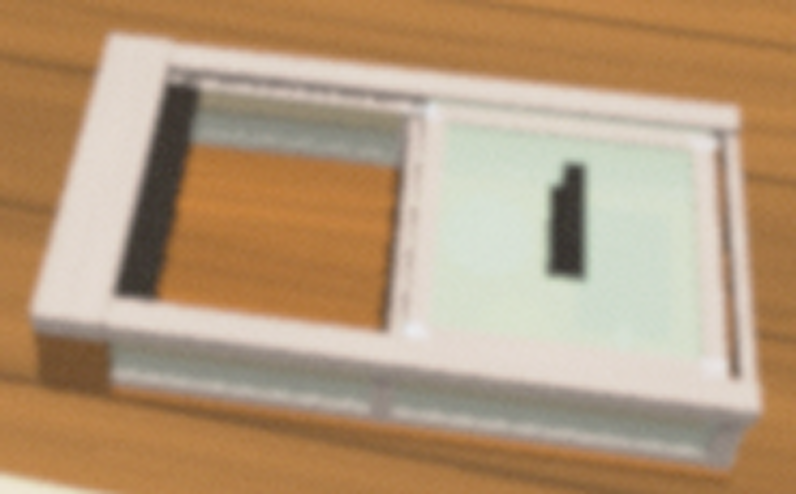

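```bash
cat > m.py <<'E'
from h import *
np.set_printoptions(precision=4,suppress=True)
c=calibration("top"); s=calibration("scene")
P=lambda x,y,z,sc=5.5,o=(210,130):at(c,(x+.5)/sc-.5+o[0],(y+.5)/sc-.5+o[1],z)
Q=lambda x,y,z,sc=4.3,o=(265,185):at(s,(x+.5)/sc-.5+o[0],(y+.5)/sc-.5+o[1],z)
print("lamp top",P(244,328,.047,5,(365,145)))
print("lamp scene",Q(354,184,.047,5,(150,150)))
print("purple",P(104,355,.047,5,(365,145)),P(238,478,.047,5,(365,145)),"hub",P(157,95,.08,5,(365,145)))
TC=[P(48,80,.086),P(62,443,.086),P(747,408,.088),P(725,40,.088)]
SC=[Q(740,105,.086),Q(762,405,.086)]+[Q(33,315,.088),Q(108,35,.088)]
# case corners: (+x,+y),( -x,+y),(-x,-y),(+x,-y)
m=np.array([[.118,.215],[-.118,.215],[-.118,-.215],[.118,-.215]])
def fit(W,m):
    W=np.array(W)[:,:2]; a=(W-W.mean(0)); b=m-m.mean(0)
    th=np.arctan2((b[:,0]*a[:,1]-b[:,1]*a[:,0]).sum(),(a*b).sum()); R=np.array([[np.cos(th),-np.sin(th)],[np.sin(th),np.cos(th)]])
    t=W.mean(0)-R@m.mean(0); print("case",t,np.degrees(th),"res",((W-t)@R-m).round(4).tolist()); return t,R,th
t,R,th=fit(TC,m)
fit([SC[1],SC[0],SC[3],SC[2]] if 0 else [SC[1],SC[0],SC[3],SC[2]],m)
cc=lambda p:(np.array(p)[:2]-t)@R
print("grip",cc(P(230,251,.114)),"seal edge",cc(P(618,95,.081)),cc(P(637,370,.081)),"seal root",cc(P(657,80,.088)),cc(P(673,385,.088)))
print("seal scene",cc(Q(197,90,.081)),cc(Q(155,297,.081)))
print("door leading edge", cc(P(375,97,.078)),cc(P(387,395,.078)))
print("lamp in case",cc(P(244,328,.047,5,(365,145))))
E
python3 m.py
```

```text
lamp top [ 0.4393 -0.3411  0.047 ]
lamp scene [ 0.4387 -0.3397  0.047 ]
purple [ 0.4203 -0.2413  0.047 ] [ 0.3339 -0.3346  0.047 ] hub [ 0.5997 -0.2761  0.08  ]
case [0.5636 0.1222] 3.221007176273459 res [[-0.002, 0.0008], [0.0025, -0.002], [0.0007, 0.001], [-0.0013, 0.0002]]
case [0.5599 0.1228] 3.6977419521870636 res [[-0.0026, -0.0011], [0.002, 0.002], [0.001, -0.0009], [-0.0004, 0.0001]]
grip [-0.0053  0.0987] seal edge [ 0.0865 -0.1453] [-0.0891 -0.1474] seal root [ 0.0932 -0.1703] [-0.1004 -0.169 ]
seal scene [-0.0837 -0.147 ] [ 0.0871 -0.144 ]
door leading edge [0.0946 0.0089] [-0.0959  0.0096]
lamp in case [-0.1501 -0.4556]
```

The crop confirms it: the lamp is the black drum at top (413.8,210.6), and both cameras agree on its position within 1.5 mm. Next I turn to yaw -135°, so the jaws point away from the purple drums, and move over it.

>>> step_arm(plan="8.7 0 0 0 0 0 -5.8; 8.7 0 0 0 0 0 -5.8; 8.7 0 0 0 0 0 -5.8; 8.7 0 0 0 0 0 -5.8; 8.7 0 0 0 0 0 -5.7; 8.7 0 0 0 0 0 0")

```text
clock: 0.65
tool_pos: [0.187, -0.6484, 0.2262]
orientation: [180.0, 0.0, -134.8]
force: [-0.2, -0.4, 0.1]
opening: 0.0869
```

```bash
cat > go.py <<'E'
from h import *
from scipy.spatial.transform import Rotation as Ro
import sys
np.set_printoptions(precision=3,suppress=True)
o=telemetry.get_obs(); x,y,z,yaw=map(float,sys.argv[1:5])
R=Ro.from_euler('xyz',o["orientation"],degrees=True)
d=R.inv().apply(np.array([x,y,z])-o["tool_pos"])*100
T=Ro.from_euler('xyz',[180,0,yaw],degrees=True)
print("clock",o["clock"],"pos",o["tool_pos"],o["orientation"],"F",o["force"],"open",o["opening"])
print("shift cm (tool)",d,"len",np.linalg.norm(d),"turn",(R.inv()*T).as_rotvec(degrees=True))
E
python3 go.py .439 -.3405 .16 -135
```

```text
clock 0.65 pos [ 0.187 -0.648  0.226] [ 179.965    0.016 -134.76 ] F [-0.179 -0.392  0.096] open 0.0869464106027592
shift cm (tool) [-39.605   3.78    6.63 ] len 40.333235233812765 turn [0.035 0.016 0.24 ]
```

>>> step_arm(plan="8.7 -3.6 0.34 0.6 0 0 0; 8.7 -3.6 0.34 0.6 0 0 0; 8.7 -3.6 0.34 0.6 0 0 0; 8.7 -3.6 0.34 0.6 0 0 0; 8.7 -3.6 0.34 0.6 0 0 0; 8.7 -3.6 0.34 0.6 0 0 0; 8.7 -3.6 0.34 0.6 0 0 0; 8.7 -3.6 0.34 0.6 0 0 0; 8.7 -3.6 0.34 0.6 0 0 0; 8.7 -3.6 0.34 0.6 0 0 0; 8.7 -3.6 0.34 0.6 0 0 0; 8.7 0 0 0 0 0 0")

```text
clock: 1.65
tool_pos: [0.4434, -0.3382, 0.1595]
orientation: [180.0, 0.0, -135.0]
force: [-0.3, -0.7, -0.1]
opening: 0.0872
```

```bash
python3 go.py .439 -.3405 .019 -135
python3 - <<'E'
from h import *
cv2.imwrite("pics/w1.png",snapshot("wrist")); c=calibration("wrist"); print(proj(c,[.439,-.3405,.047]))
E
```

```text
clock 1.65 pos [ 0.443 -0.338  0.16 ] [ 179.955    0.025 -135.011] F [-0.275 -0.66  -0.135] open 0.08718651061611847
shift cm (tool) [ 0.478  0.141 14.053] len 14.06174543442377 turn [ 0.045  0.025 -0.011]
(np.float64(323.0793809691617), np.float64(194.44539161487907))
```

View pics/w1.png

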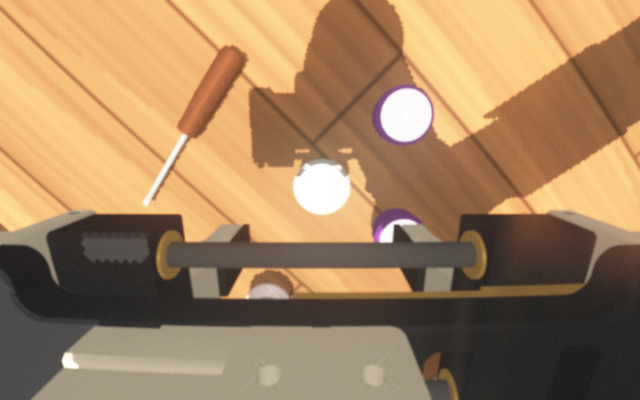

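Run:
```python
from h import *
c=calibration("wrist"); print(at(c,322,187,.047), at(c,293,187,.046), at(c,351,187,.046),at(c,405,114,.047))
```

```text
[ 0.43435388 -0.34668027  0.047     ] [ 0.45503473 -0.36712627  0.046     ] [ 0.41394844 -0.32591982  0.046     ] [ 0.328996   -0.34103988  0.047     ]
```

Run:
```python
from h import *
o=telemetry.get_obs();print(o["clock"],o["tool_pos"],o["qvel"])
c=calibration("wrist"); im=snapshot("wrist"); cv2.imwrite("pics/w2.png",cv2.resize(im[140:240,260:420],None,fx=5,fy=5,interpolation=cv2.INTER_CUBIC))
o=telemetry.get_obs();print(o["clock"],o["tool_pos"],o["qvel"])
```

```text
1.7 [ 0.44221022 -0.3397502   0.15994621] [-2.95172519 -0.46356813  0.32869056  0.43861895 -0.74159341  2.50688164]
1.75 [ 0.44137702 -0.34086088  0.16024583] [-2.31595366 -0.33956085  0.20967187  0.27491695 -0.13919602  1.36624036]
```

View pics/w2.png

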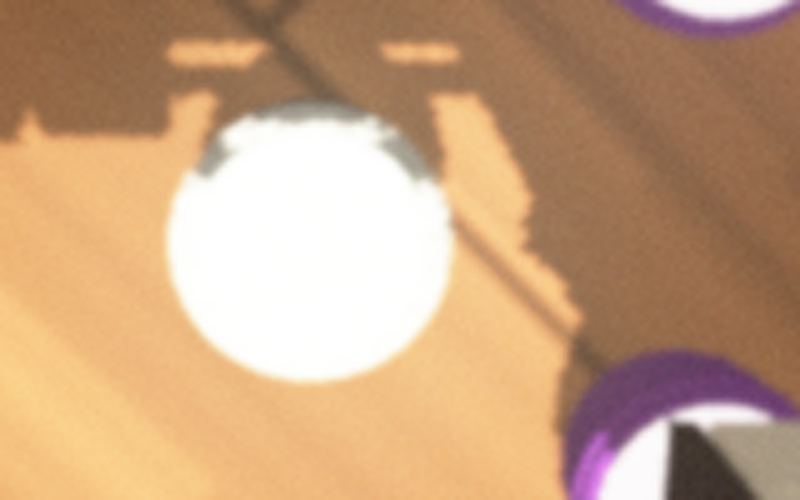

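The arm was still settling in those pictures, which accounts for part of the offset. I'll let it come to rest and measure again.

>>> step_arm(plan="8.7 0 0 0 0 0 0; 8.7 0 0 0 0 0 0; 8.7 0 0 0 0 0 0; 8.7 0 0 0 0 0 0; 8.7 0 0 0 0 0 0; 8.7 0 0 0 0 0 0")

```text
clock: 2.25
tool_pos: [0.4403, -0.3426, 0.1606]
orientation: [-180.0, 0.0, -135.1]
force: [0.4, 0.0, -0.2]
opening: 0.0875
```

```bash
python3 - <<'E'
from h import *
c=calibration("wrist"); im=snapshot("wrist"); cv2.imwrite("pics/w3.png",cv2.resize(im[140:240,260:420],None,fx=5,fy=5,interpolation=cv2.INTER_CUBIC))
print(telemetry.get_obs()["tool_pos"], at(c,320,191,.047))
cv2.imwrite("pics/w3f.png",im)
E
python3 go.py .439 -.3405 .019 -135
```

```text
[ 0.44039352 -0.34249021  0.16062886] [ 0.43699376 -0.34801697  0.047     ]
clock 2.3 pos [ 0.44  -0.342  0.161] [-179.995    0.002 -135.062] F [-0.353 -0.817  0.772] open 0.08723762499302237
shift cm (tool) [-0.041  0.24  14.163] len 14.164970035627245 turn [-0.005  0.002 -0.062]
```

View pics/w3.png

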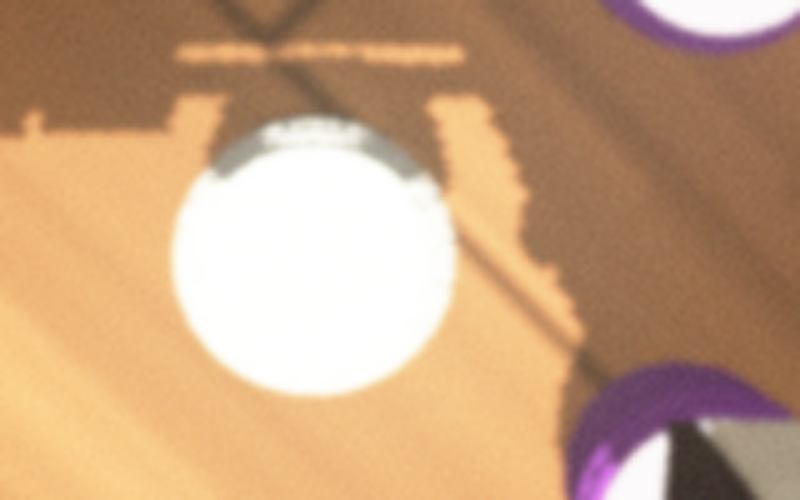

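>>> step_arm(plan="8.7 0.25 0.18 2.5 0 0 0; 8.7 0 0 2.5 0 0 0; 8.7 0 0 2.4 0 0 0; 8.7 0 0 0 0 0 0; 8.7 0 0 0 0 0 0; 8.7 0 0 0 0 0 0; 8.7 0 0 0 0 0 0; 8.7 0 0 0 0 0 0")

```text
clock: 2.97
tool_pos: [0.4386, -0.343, 0.0881]
orientation: [-179.9, 0.1, -135.0]
force: [0.1, -0.4, 0.0]
opening: 0.0869
```

```bash
python3 - <<'E'
from h import *
c=calibration("wrist"); im=snapshot("wrist"); cv2.imwrite("pics/w4.png",im)
print(proj(c,[.439,-.3405,.047]),proj(c,[.435,-.346,.047]), proj(c,telemetry.get_obs()["tool_pos"]))
E
python3 go.py .437 -.343 .019 -135
```

```text
(np.float64(323.83070716269486), np.float64(222.95324632187783)) (np.float64(322.43326592647617), np.float64(214.52360830022323)) (np.float64(322.32133660091387), np.float64(241.99509666738226))
clock 3.0167 pos [ 0.438 -0.343  0.088] [-179.879    0.053 -135.007] F [-0.192  0.272  0.272] open 0.08711267576704045
shift cm (tool) [0.109 0.108 6.891] len 6.8924465018210475 turn [-0.121  0.053 -0.007]
```

View pics/w4.png

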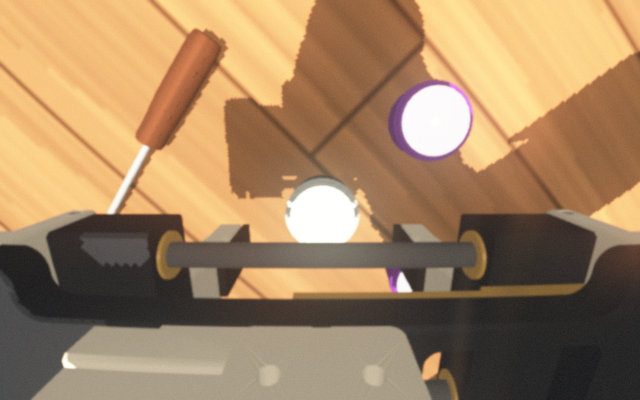

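>>> step_arm(plan="8.7 0.18 0.07 1.4 0 0 0; 8.7 0 0 1.4 0 0 0; 8.7 0 0 1.4 0 0 0; 8.7 0 0 1.4 0 0 0; 8.7 0 0 1.2 0 0 0; 8.7 0 0 0 0 0 0; 8.7 0 0 0 0 0 0; 8.7 0 0 0 0 0 0; 8.7 0 0 0 0 0 0; 8.7 0 0 0 0 0 0")

```text
clock: 3.85
tool_pos: [0.4364, -0.3436, 0.0195]
orientation: [-179.9, 0.0, -135.0]
force: [-0.2, 0.1, 0.1]
opening: 0.087
```

```bash
python3 - <<'E'
from h import *
im=snapshot("wrist"); cv2.imwrite("pics/w5.png",im)
s=snapshot("scene"); cv2.imwrite("pics/s5.png",cv2.resize(s[100:260,140:300],None,fx=3.7,fy=3.7,interpolation=cv2.INTER_CUBIC))
E
python3 go.py .4365 -.344 .019 -135
```

```text
clock 3.95 pos [ 0.436 -0.344  0.019] [-179.935    0.03  -135.009] F [ 0.384 -0.381  0.237] open 0.08665105778620742
shift cm (tool) [ 0.014 -0.047  0.025] len 0.05522107173653067 turn [-0.065  0.03  -0.009]
```

View pics/w5.png

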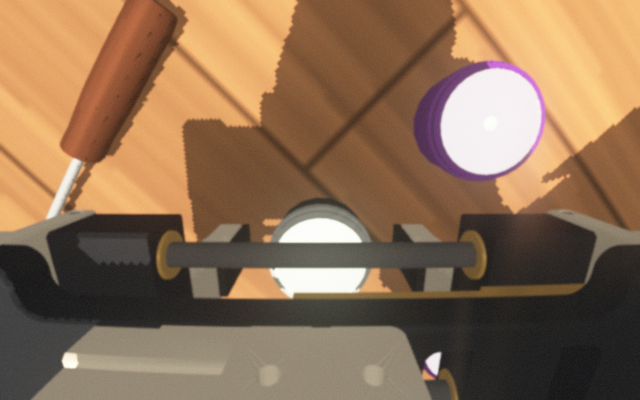

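View pics/s5.png

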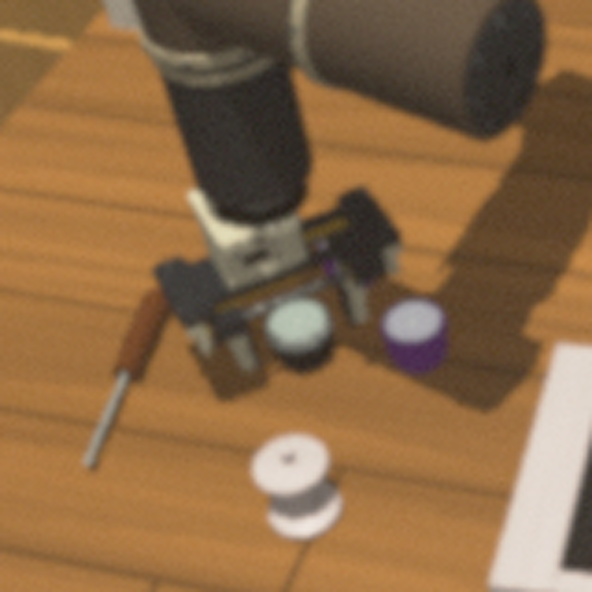

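The lamp sits between the fingers: it is at (320,260) in the wrist view and between the fingertips in the scene view, clear of the purple drum. I'll close the gripper.

>>> step_arm(plan="4.5 0 0 0 0 0 0; 4.5 0 0 0 0 0 0; 4.5 0 0 0 0 0 0; 4.5 0 0 0 0 0 0; 4.5 0 0 0 0 0 0; 4.5 0 0 0 0 0 0; 4.5 0 0 0 0 0 0; 4.5 0 0 0 0 0 0")

```text
clock: 4.62
tool_pos: [0.436, -0.3435, 0.0186]
orientation: [-180.0, 0.0, -135.0]
force: [0.2, -0.3, -0.9]
opening: 0.0533
```

>>> step_arm(plan="4 0 0 -0.5 0 0 0; 4 0 0 -1.5 0 0 0; 4 0 0 -2.5 0 0 0; 4 0 0 -3 0 0 0; 4 0 0 -3.5 0 0 0; 4 0 0 -3.5 0 0 0; 4 0 0 -3.5 0 0 0; 4 0 0 -2 0 0 0; 4 0 0 0 0 0 0; 4 0 0 0 0 0 0; 4 0 0 0 0 0 0")

```text
clock: 5.53
tool_pos: [0.435, -0.3428, 0.2177]
orientation: [179.9, -0.0, -135.0]
force: [0.2, -1.2, -2.4]
opening: 0.0531
```

```bash
python3 - <<'E'
from h import *
im=snapshot("wrist"); cv2.imwrite("pics/w6.png",im)
s=snapshot("scene"); cv2.imwrite("pics/s6.png",cv2.resize(s[60:260,140:340],None,fx=2.9,fy=2.9,interpolation=cv2.INTER_CUBIC))
E
python3 go.py .566 .0526 .2 -86.6
```

```text
clock 5.6333 pos [ 0.435 -0.343  0.217] [ 179.842   -0.05  -135.023] F [ 0.366  0.667 -3.447] open 0.05348315462953329
shift cm (tool) [-37.228  18.71    1.721] len 41.70094056726059 turn [  0.17    0.02  -48.423]
```

View pics/s6.png

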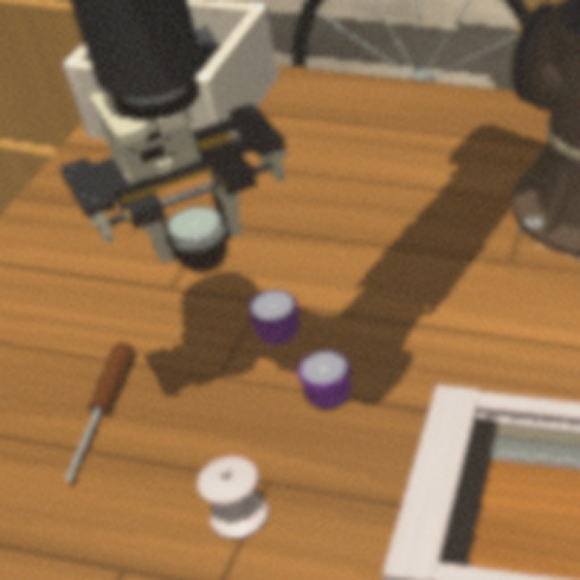

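The lamp is held upright at scene crop (198,238), with 1.5–3 N of extra weight on the wrist. Next is the turn to the case's heading.

>>> step_arm(plan="4 0 0 0 0 0 -6; 4 0 0 0 0 0 -6; 4 0 0 0 0 0 -6; 4 0 0 0 0 0 -6; 4 0 0 0 0 0 -6; 4 0 0 0 0 0 -6; 4 0 0 0 0 0 -6; 4 0 0 0 0 0 -6.4; 4 0 0 0 0 0 0; 4 0 0 0 0 0 0; 4 0 0 0 0 0 0")

```text
clock: 6.55
tool_pos: [0.4355, -0.3433, 0.2178]
orientation: [179.9, 0.0, -86.8]
force: [-0.2, 0.1, -1.9]
opening: 0.0528
```

```bash
python3 go.py .566 .0526 .2 -86.6
```

```text
clock 6.55 pos [ 0.436 -0.343  0.218] [179.922   0.035 -86.824] F [-0.215  0.107 -1.899] open 0.05283571252520061
shift cm (tool) [-38.804 -15.222   1.781] len 41.721229732105954 turn [ 0.078  0.035 -0.224]
```

>>> step_arm(plan="4 -1.5 -0.6 0 0 0 0; 4 -2.8 -1.1 0 0 0 0; 4 -3.3 -1.3 0 0 0 0; 4 -3.3 -1.3 0 0 0 0; 4 -3.3 -1.3 0 0 0 0; 4 -3.3 -1.3 0 0 0 0; 4 -3.3 -1.3 0 0 0 0; 4 -3.3 -1.3 0 0 0 0; 4 -3.3 -1.3 0 0 0 0; 4 -3.3 -1.3 0 0 0 0; 4 -3.3 -1.3 0 0 0 0; 4 -2.4 -0.9 0 0 0 0")

```text
clock: 7.55
tool_pos: [0.5577, 0.031, 0.2184]
orientation: [-180.0, 0.0, -86.7]
force: [1.1, -0.8, -1.6]
opening: 0.0531
```

>>> step_arm(plan="4 -1.6 -0.7 0.4 0 0 0; 4 -0.8 -0.2 0.4 0 0 0; 4 0 0 0 0 0 0; 4 0 0 0 0 0 0; 4 0 0 0 0 0 0; 4 0 0 0 0 0 0; 4 0 0 0 0 0 0; 4 0 0 0 0 0 0; 4 0 0 0 0 0 0; 4 0 0 0 0 0 0; 4 0 0 0 0 0 0")

```text
clock: 8.47
tool_pos: [0.5647, 0.0527, 0.2107]
orientation: [-180.0, 0.0, -86.6]
force: [-1.1, -0.2, -2.9]
opening: 0.0532
```

```bash
python3 go.py .566 .0526 .1 -86.6
python3 - <<'E'
from h import *
c=calibration("wrist");im=snapshot("wrist"); cv2.imwrite("pics/w7.png",im)
s=snapshot("scene"); cv2.imwrite("pics/s7.png",cv2.resize(s[100:300,220:460],None,fx=3,fy=3,interpolation=cv2.INTER_CUBIC))
cv2.imwrite("pics/t7.png",snapshot("top"))
print({k:np.array(v).tolist() for k,v in c.items()})
E
```

```text
clock 8.4667 pos [0.565 0.053 0.211] [-179.991    0.005  -86.628] F [-1.131 -0.205 -2.884] open 0.05318760029872659
shift cm (tool) [ 0.022 -0.131 11.067] len 11.067688653914376 turn [-0.009  0.005 -0.028]
{'K': [[277.42522487921735, 0.0, 320.9505739725683], [0.0, 277.42522487921735, 197.57961552877498], [0.0, 0.0, 1.0]], 'k1': -0.04939084934456163, 'camera_from_world': [[-0.9983498434792235, -0.05740591045100958, 0.0014667891125442712, 0.5650977455723224], [0.05524664778058029, -0.9671390817405732, -0.24817293260750442, 0.04506030725380347], [0.01566518222104397, -0.2476823732430128, 0.9687146349935516, -0.37009926804560284], [0.0, 0.0, 0.0, 1.0]]}
```

View pics/w7.png

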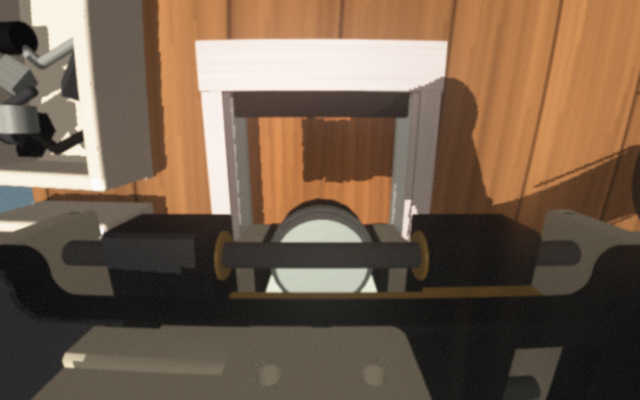

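View pics/s7.png

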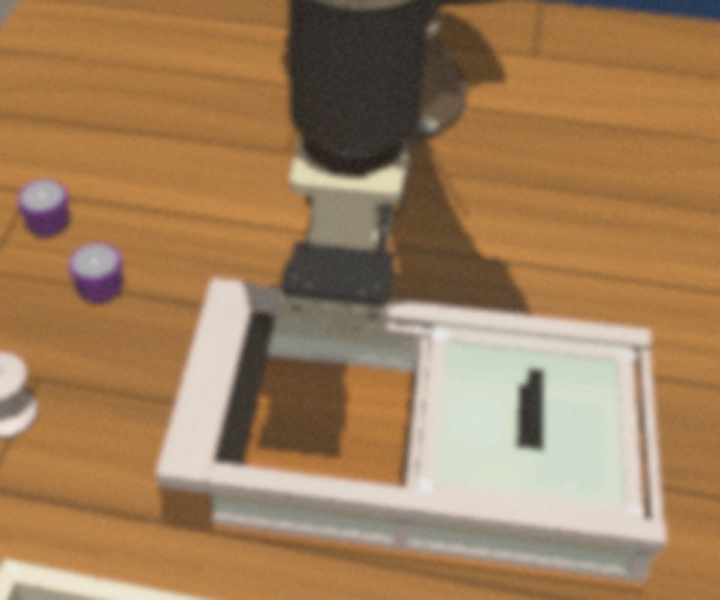

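Run:
```python
from h import *
c=calibration("wrist");
for n,u,v,z in [("postL",196,41,.088),("postR",447,40,.088),("postinL",199,91,.088),("postinR",441,92,.088),("sealL",236,115,.081),("sealR",408,117,.081)]:
    p=at(c,u,v,z)[:2]; th=np.radians(3.4); R=np.array([[np.cos(th),-np.sin(th)],[np.sin(th),np.cos(th)]])
    print(n,p,(p-[.562,.1225])@R)
```

```text
postL [ 0.68819317 -0.08781478] [ 0.11349804 -0.21742865]
postR [ 0.45398562 -0.10234881] [-0.12115923 -0.21804709]
postinL [ 0.68664139 -0.04305872] [ 0.11460331 -0.17265933]
postinR [ 0.45302309 -0.05564378] [-0.11935015 -0.17136719]
sealL [ 0.652802  -0.0224079] [ 0.08204821 -0.15003798]
sealR [ 0.48021127 -0.0304588 ] [-0.0907162  -0.14783898]
```

>>> step_arm(plan="4 0 0 1.5 0 0 0; 4 0 0 2.5 0 0 0; 4 0 0 2.5 0 0 0; 4 0 0 2.5 0 0 0; 4 0 0 2.5 0 0 0; 4 0 0 2.5 0 0 0; 4 0 0 1.8 0 0 0; 4 0 0 1.2 0 0 0; 4 0 0 0.6 0 0 0; 4 0 0 0 0 0 0; 4 0 0 0 0 0 0; 4 0 0 0 0 0 0")

```text
clock: 9.62
tool_pos: [0.5655, 0.0532, 0.0356]
orientation: [-179.9, 0.0, -86.6]
force: [0.0, 0.0, -2.0]
opening: 0.0531
```

```bash
python3 go.py .564 .0526 .027 -86.6
python3 - <<'E'
from h import *
s=snapshot("scene"); cv2.imwrite("pics/s8.png",cv2.resize(s[100:300,220:460],None,fx=3,fy=3,interpolation=cv2.INTER_CUBIC))
E
```

```text
clock 9.6167 pos [0.565 0.053 0.036] [-179.905    0.023  -86.593] F [ 0.023  0.013 -2.017] open 0.053069639829995324
shift cm (tool) [0.051 0.154 0.858] len 0.8734539182710737 turn [-0.095  0.023  0.007]
```

View pics/s8.png

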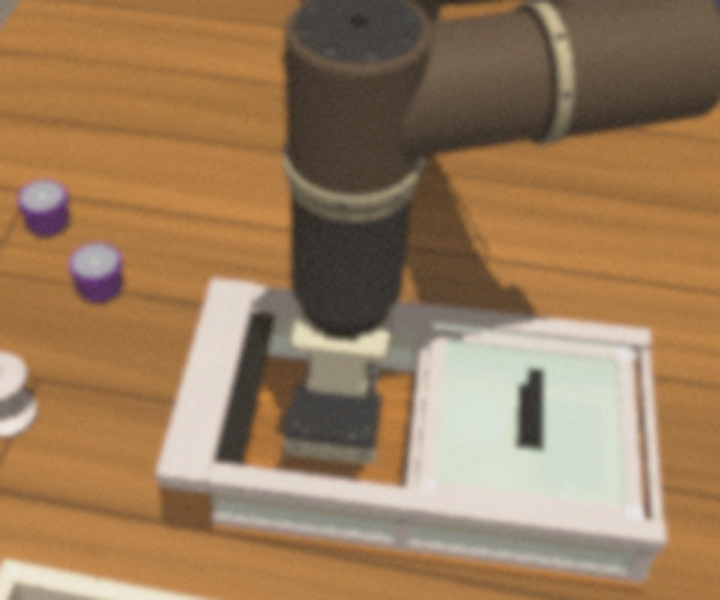

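The gripper sits inside the open bay, with the body at crop (330,425), clear of the post and door. No contact force shows yet, so I'll lower it slowly while watching the force.

>>> step_arm(plan="4 0 0 0.2 0 0 0; 4 0 0 0.2 0 0 0; 4 0 0 0.2 0 0 0; 4 0 0 0.1 0 0 0; 4 0 0 0 0 0 0; 4 0 0 0 0 0 0; 4 0 0 0 0 0 0")

```text
clock: 10.25
tool_pos: [0.5647, 0.0529, 0.0276]
orientation: [180.0, -0.0, -86.6]
force: [0.8, -0.1, -1.8]
opening: 0.0537
```

>>> step_arm(plan="4 0 0 0.05 0 0 0; 4 0 0 0.05 0 0 0; 4 0 0 0.05 0 0 0; 4 0 0 0 0 0 0; 4 0 0 0 0 0 0; 4 0 0 0 0 0 0")

```text
clock: 10.75
tool_pos: [0.5648, 0.053, 0.0266]
orientation: [-180.0, 0.0, -86.6]
force: [-3.0, 0.8, 5.7]
opening: 0.0533
```

The upward force rose from -2 to +5.7 N, so the lamp is on the floor. Opening.

>>> step_arm(plan="5.6 0 0 0 0 0 0; 6 0 0 0 0 0 0; 6.5 0 0 0 0 0 0; 7 0 0 0 0 0 0; 7 0 0 0 0 0 0; 7 0 0 0 0 0 0; 7 0 0 0 0 0 0; 7 0 0 0 0 0 0")

```text
clock: 11.42
tool_pos: [0.5647, 0.0529, 0.026]
orientation: [180.0, -0.0, -86.6]
force: [-0.1, -1.4, -0.0]
opening: 0.0698
```

>>> step_arm(plan="7 0 0 -0.5 0 0 0; 7 0 0 -1 0 0 0; 7 0 0 -1.5 0 0 0; 7 0 0 -2.5 0 0 0; 7 0 0 -3 0 0 0; 7 0 0 -3 0 0 0; 7 0 0 -2.5 0 0 0; 7 0 0 -1.5 0 0 0; 7 0 0 0 0 0 0; 7 0 0 0 0 0 0; 7 0 0 0 0 0 0")

```text
clock: 12.33
tool_pos: [0.5642, 0.0528, 0.181]
orientation: [180.0, 0.0, -86.6]
force: [-0.4, -0.2, 0.1]
opening: 0.0699
```

```bash
python3 go.py .566 .0526 .1 -86.6
python3 - <<'E'
from h import *
c=calibration("wrist");cv2.imwrite("pics/w9.png",snapshot("wrist"))
s=snapshot("scene"); cv2.imwrite("pics/s9.png",cv2.resize(s[100:300,220:460],None,fx=3,fy=3,interpolation=cv2.INTER_CUBIC))
print(proj(c,[.565,.053,.055]))
E
```

```text
clock 12.3333 pos [0.564 0.053 0.181] [179.985   0.014 -86.622] F [-0.38  -0.173  0.087] open 0.06986667783475736
shift cm (tool) [ 0.032 -0.185  8.104] len 8.106035085940416 turn [ 0.015  0.014 -0.022]
(np.float64(318.66366642579965), np.float64(193.65579989463933))
```

View pics/w9.png

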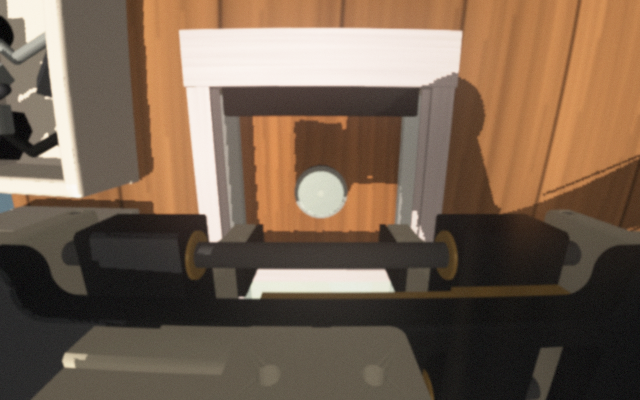

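View pics/s9.png

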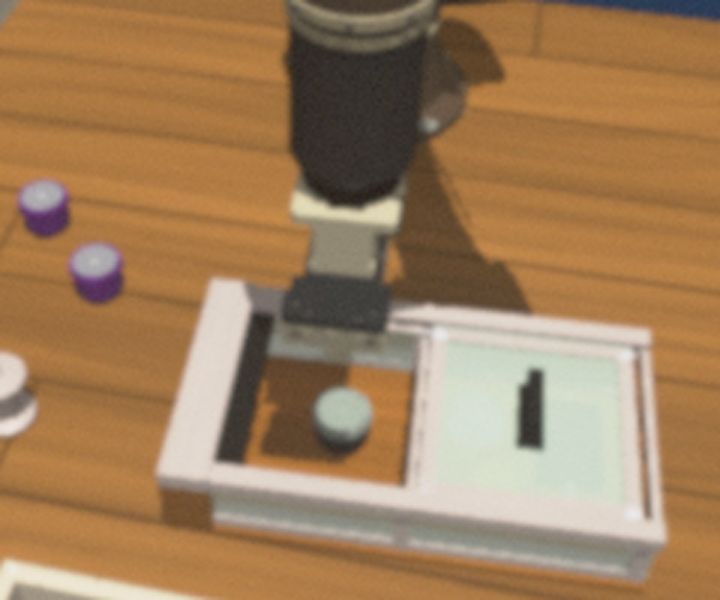

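The lamp stands upright in the bay at wrist (322,193) and scene crop (343,418). Next I move over the grip at the current height, closing the fingers on the way, then look again.

```bash
python3 go.py .552 .285 .181 -86.6
```

```text
clock 12.4333 pos [0.564 0.053 0.18 ] [179.905  -0.024 -86.62 ] F [-0.013  0.602  0.201] open 0.06998573225784681
shift cm (tool) [-23.263  -0.172  -0.087] len 23.264084648452446 turn [ 0.095 -0.024 -0.02 ]
```

>>> step_arm(plan="0 -1.5 0 0 0 0 0; 0 -2.8 -0.1 0 0 0 0; 0 -3.2 -0.1 0 0 0 0; 0 -3.2 0 0 0 0 0; 0 -3.2 0 0 0 0 0; 0 -3.2 0 0 0 0 0; 0 -3 0 0 0 0 0; 0 -2 0 0 0 0 0; 0 -1.2 0 0 0 0 0; 0 0 0 0 0 0 0; 0 0 0 0 0 0 0; 0 0 0 0 0 0 0")

```text
clock: 13.43
tool_pos: [0.5527, 0.2847, 0.1805]
orientation: [179.9, -0.0, -86.6]
force: [0.6, -0.2, 0.8]
opening: 0.0006
```

>>> step_arm(plan="0 0 0 0 0 0 0; 0 0 0 0 0 0 0; 0 0 0 0 0 0 0; 0 0 0 0 0 0 0; 0 0 0 0 0 0 0")

```text
clock: 13.85
tool_pos: [0.553, 0.2852, 0.1812]
orientation: [-180.0, 0.0, -86.6]
force: [-0.2, -0.1, 0.5]
opening: 0.0005
```

```bash
python3 go.py .552 .27 .088 -86.6
python3 - <<'E'
from h import *
c=calibration("wrist");cv2.imwrite("pics/w10.png",snapshot("wrist"))
print(proj(c,[.5528,.2204,.114]))
E
```

```text
clock 13.85 pos [0.553 0.285 0.181] [-179.99     0.011  -86.641] F [-0.217 -0.11   0.55 ] open 0.0005443049607045572
shift cm (tool) [1.518 0.19  9.323] len 9.448039967854768 turn [-0.01   0.011 -0.041]
(np.float64(324.0524309753429), np.float64(131.5192904149252))
```

View pics/w10.png

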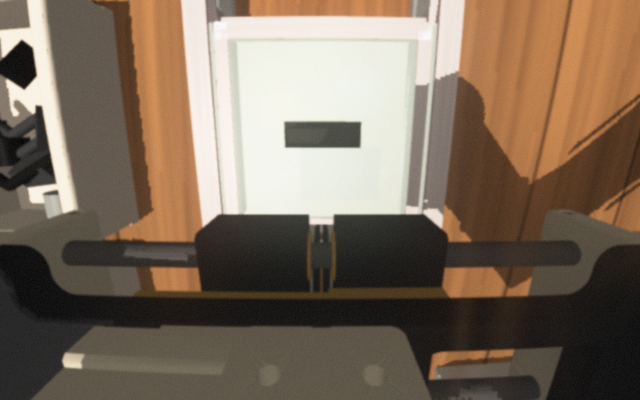

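>>> step_arm(plan="0 0.4 0 1.5 0 0 0; 0 0.6 0 2.5 0 0 0; 0 0.5 0 2.5 0 0 0; 0 0 0 1.5 0 0 0; 0 0 0 0.8 0 0 0; 0 0 0 0.3 0 0 0; 0 0 0 0 0 0 0; 0 0 0 0 0 0 0; 0 0 0 0 0 0 0; 0 0 0 0 0 0 0; 0 0 0 0 0 0 0")

```text
clock: 14.82
tool_pos: [0.5541, 0.271, 0.0909]
orientation: [-179.9, 0.1, -86.6]
force: [0.4, 0.1, -0.0]
opening: 0.0007
```

Run:
```python
from h import *
o=telemetry.get_obs();print(o["clock"],o["tool_pos"],o["force"])
cv2.imwrite("pics/w11.png",snapshot("wrist"))
s=snapshot("scene"); cv2.imwrite("pics/s11.png",cv2.resize(s[100:300,220:460],None,fx=3,fy=3,interpolation=cv2.INTER_CUBIC))
print(telemetry.get_obs()["force"])
```

```text
14.8167 [0.55408573 0.27100234 0.09091405] [ 0.3905479   0.05871603 -0.01416035]
[-0.31170372  0.4841043   0.42283068]
```

View pics/s11.png

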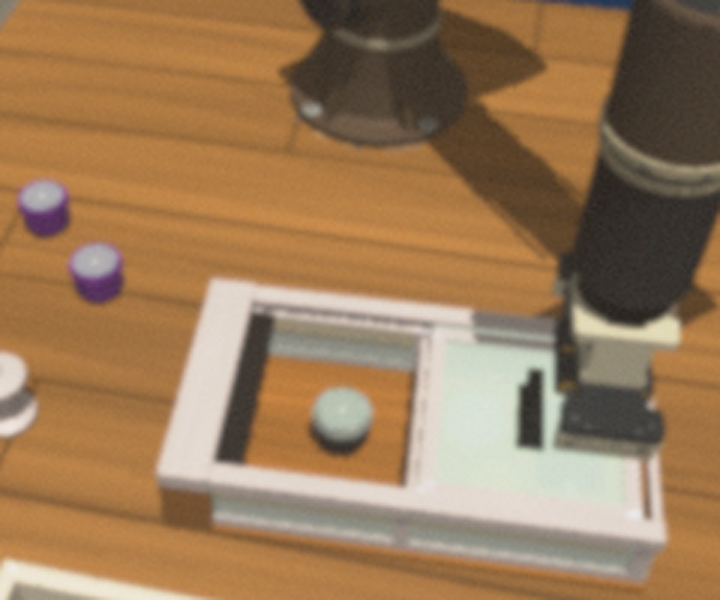

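Fingertips are at crop (600,430), just on the +y side of the grip at (532,410), with no contact. I'll approach the grip and measure the sliding force.

>>> step_arm(plan="0 0.5 0 0 0 0 0; 0 0.8 0 0 0 0 0; 0 0.8 0 0 0 0 0; 0 0.4 0 0 0 0 0; 0 0.2 0 0 0 0 0; 0 0 0 0 0 0 0; 0 0 0 0 0 0 0; 0 0 0 0 0 0 0; 0 0 0 0 0 0 0")

```text
clock: 15.67
tool_pos: [0.5554, 0.2437, 0.09]
orientation: [180.0, -0.0, -86.6]
force: [-0.2, 0.2, 0.5]
opening: 0.0008
```

>>> step_arm(plan="0 0.1 0 0 0 0 0; 0 0.1 0 0 0 0 0; 0 0.1 0 0 0 0 0; 0 0.1 0 0 0 0 0; 0 0.1 0 0 0 0 0; 0 0.1 0 0 0 0 0; 0 0.1 0 0 0 0 0; 0 0.1 0 0 0 0 0; 0 0.1 0 0 0 0 0; 0 0.1 0 0 0 0 0")

```text
clock: 16.5
tool_pos: [0.5559, 0.2336, 0.09]
orientation: [180.0, 0.0, -86.6]
force: [-0.3, 4.0, -1.3]
opening: 0.0005
```

>>> step_arm(plan="0 0.2 0 0 0 0 0; 0 0.2 0 0 0 0 0; 0 0.2 0 0 0 0 0; 0 0.2 0 0 0 0 0; 0 0.2 0 0 0 0 0; 0 0.2 0 0 0 0 0; 0 0.2 0 0 0 0 0; 0 0.2 0 0 0 0 0; 0 0.2 0 0 0 0 0; 0 0.2 0 0 0 0 0")

```text
clock: 17.33
tool_pos: [0.5571, 0.2135, 0.0901]
orientation: [180.0, 0.0, -86.6]
force: [-0.3, 3.6, -1.0]
opening: 0.0002
```

Sliding takes about 3.6–4 N. I'll slide on at a moderate pace and slow down well before the seal.

>>> step_arm(plan="0 0.4 0 0 0 0 0; 0 0.6 0 0 0 0 0; 0 0.6 0 0 0 0 0; 0 0.6 0 0 0 0 0; 0 0.6 0 0 0 0 0; 0 0.6 0 0 0 0 0; 0 0.6 0 0 0 0 0; 0 0.6 0 0 0 0 0; 0 0.6 0 0 0 0 0; 0 0.6 0 0 0 0 0; 0 0.6 0 0 0 0 0; 0 0.4 0 0 0 0 0")

```text
clock: 18.33
tool_pos: [0.5611, 0.1451, 0.0901]
orientation: [180.0, -0.0, -86.6]
force: [-0.2, 3.5, -0.5]
opening: 0.0007
```

>>> step_arm(plan="0 0.3 0 0 0 0 0; 0 0.3 0 0 0 0 0; 0 0.3 0 0 0 0 0; 0 0.3 0 0 0 0 0; 0 0.3 0 0 0 0 0; 0 0.3 0 0 0 0 0; 0 0.3 0 0 0 0 0; 0 0.3 0 0 0 0 0; 0 0.3 0 0 0 0 0; 0 0.2 0 0 0 0 0; 0 0.1 0 0 0 0 0; 0 0.1 0 0 0 0 0")

```text
clock: 19.33
tool_pos: [0.563, 0.1148, 0.0901]
orientation: [180.0, 0.0, -86.6]
force: [-0.6, 3.9, 0.1]
opening: 0.0003
```

Run:
```python
from h import *
o=telemetry.get_obs();print(o["clock"],o["tool_pos"],o["force"])
s=snapshot("scene"); cv2.imwrite("pics/s12.png",cv2.resize(s[180:300,260:460],None,fx=4,fy=4,interpolation=cv2.INTER_CUBIC))
cv2.imwrite("pics/w12.png",snapshot("wrist"))
```

```text
19.3333 [0.5629917  0.11476569 0.09006196] [-0.62158458  3.94585055  0.12365664]
```

View pics/s12.png

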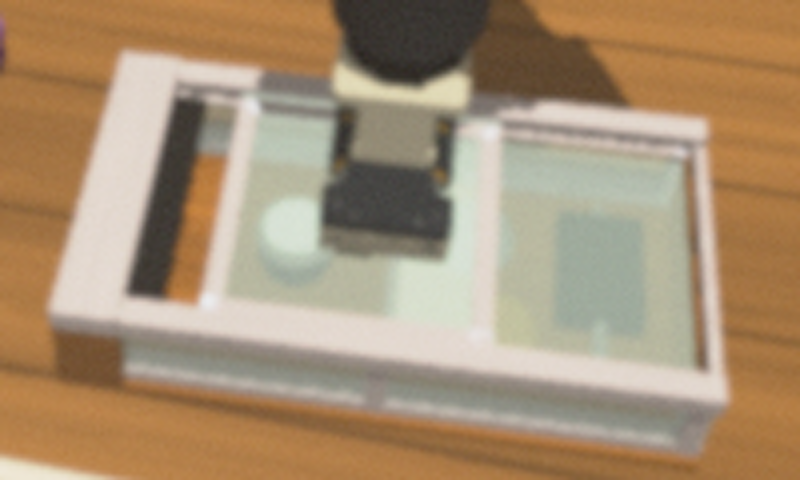

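View pics/w12.png

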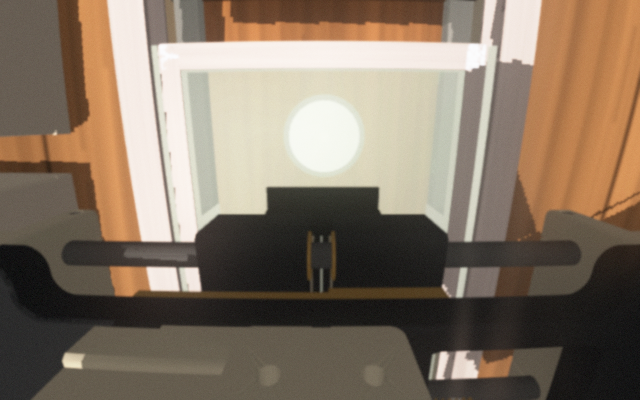

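Run:
```python
from h import *
s=calibration("scene"); th=np.radians(3.4); R=np.array([[np.cos(th),-np.sin(th)],[np.sin(th),np.cos(th)]])
Q=lambda x,y,z:(at(s,(x+.5)/4-.5+260,(y+.5)/4-.5+180,z)[:2]-[.5605,.122])@R
print("door",Q(240,105,.078),Q(203,303,.078),"seal",Q(202,105,.081),Q(166,298,.081))
```

```text
door [-0.08646652 -0.12016316] [ 0.08906549 -0.11854157] seal [-0.07969243 -0.14737642] [ 0.09084982 -0.14284964]
```

The door's edge (scene crop 240,105 to 203,303) is about 25 mm short of the seal.

>>> step_arm(plan="0 0.15 0 0 0 0 0; 0 0.2 0 0 0 0 0; 0 0.2 0 0 0 0 0; 0 0.2 0 0 0 0 0; 0 0.2 0 0 0 0 0; 0 0.15 0 0 0 0 0; 0 0.1 0 0 0 0 0; 0 0.1 0 0 0 0 0; 0 0.1 0 0 0 0 0; 0 0.1 0 0 0 0 0")

```text
clock: 20.27
tool_pos: [0.5639, 0.0999, 0.0901]
orientation: [-180.0, -0.0, -86.6]
force: [-0.3, 5.1, 0.5]
opening: 0.0005
```

>>> step_arm(plan="0 0.05 0 0 0 0 0; 0 0.05 0 0 0 0 0; 0 0.05 0 0 0 0 0; 0 0.05 0 0 0 0 0; 0 0.05 0 0 0 0 0; 0 0.05 0 0 0 0 0")

```text
clock: 20.77
tool_pos: [0.564, 0.0969, 0.0901]
orientation: [180.0, 0.0, -86.6]
force: [0.4, 4.5, -1.6]
opening: 0.0004
```

>>> step_arm(plan="0 0.05 0 0 0 0 0; 0 0.05 0 0 0 0 0; 0 0.05 0 0 0 0 0; 0 0.05 0 0 0 0 0")

```text
clock: 21.1
tool_pos: [0.5642, 0.0949, 0.0901]
orientation: [-180.0, 0.0, -86.6]
force: [-0.3, 3.2, -1.3]
opening: 0.0005
```

>>> step_arm(plan="0 0.05 0 0 0 0 0; 0 0.05 0 0 0 0 0; 0 0.05 0 0 0 0 0; 0 0.05 0 0 0 0 0")

```text
clock: 21.43
tool_pos: [0.5643, 0.0929, 0.0901]
orientation: [-180.0, 0.0, -86.6]
force: [0.0, 4.1, -1.0]
opening: 0.0002
```

>>> step_arm(plan="0 0.05 0 0 0 0 0; 0 0.05 0 0 0 0 0; 0 0.05 0 0 0 0 0")

```text
clock: 21.68
tool_pos: [0.5644, 0.0914, 0.0901]
orientation: [180.0, 0.0, -86.6]
force: [-0.1, 3.9, 0.1]
opening: 0.0005
```

>>> step_arm(plan="0 0.05 0 0 0 0 0; 0 0.05 0 0 0 0 0; 0 0.05 0 0 0 0 0")

```text
clock: 21.93
tool_pos: [0.5645, 0.0899, 0.0901]
orientation: [-180.0, -0.0, -86.6]
force: [0.3, 3.7, -0.2]
opening: 0.0007
```

>>> step_arm(plan="0 0.05 0 0 0 0 0; 0 0.05 0 0 0 0 0")

```text
clock: 22.1
tool_pos: [0.5646, 0.0891, 0.0901]
orientation: [-180.0, 0.0, -86.6]
force: [0.3, 5.9, -1.1]
opening: 0.0002
```

>>> step_arm(plan="0 0.05 0 0 0 0 0; 0 0.05 0 0 0 0 0")

```text
clock: 22.27
tool_pos: [0.5648, 0.0883, 0.0901]
orientation: [-180.0, 0.0, -86.6]
force: [0.4, 7.6, -1.5]
opening: 0.0001
```

>>> step_arm(plan="0 0.05 0 0 0 0 0; 0 0.05 0 0 0 0 0")

```text
clock: 22.43
tool_pos: [0.5649, 0.0877, 0.0901]
orientation: [-180.0, 0.1, -86.6]
force: [-0.6, 9.2, 0.3]
opening: 0.0002
```

The seal was met at y ≈ 0.0898, and the force rise matches 2.5 N/mm: 5.3 N on the seal by both force and position. A bit further, to about 8 N.

>>> step_arm(plan="0 0.05 0 0 0 0 0; 0 0.05 0 0 0 0 0; 0 0 0 0 0 0 0")

```text
clock: 22.68
tool_pos: [0.565, 0.0869, 0.0901]
orientation: [-179.9, 0.1, -86.6]
force: [-1.2, 8.7, -1.2]
opening: 0.0003
```

>>> step_arm(plan="0 0.05 0 0 0 0 0; 0 0 0 0 0 0 0")

```text
clock: 22.85
tool_pos: [0.565, 0.0866, 0.0901]
orientation: [-179.9, 0.1, -86.6]
force: [-0.9, 9.8, -1.3]
opening: 0.0004
```

>>> step_arm(plan="0 0 0 0 0 0 0; 0 0 0 0 0 0 0")

```text
clock: 23.02
tool_pos: [0.565, 0.0866, 0.0901]
orientation: [-179.9, 0.1, -86.6]
force: [-1.8, 10.4, -0.4]
opening: 0.0006
```

>>> step_arm(plan="0 0 0 0 0 0 0; 0 0 0 0 0 0 0")

```text
clock: 23.18
tool_pos: [0.565, 0.0866, 0.0901]
orientation: [-179.9, 0.1, -86.6]
force: [-1.1, 9.6, -1.1]
opening: 0.0006
```

>>> step_arm(plan="0 0.05 0 0 0 0 0; 0 0 0 0 0 0 0; 0 0 0 0 0 0 0; 0 0 0 0 0 0 0; 0 0 0 0 0 0 0; 0 0 0 0 0 0 0; 0 0 0 0 0 0 0")

```text
clock: 23.77
tool_pos: [0.565, 0.0863, 0.0901]
orientation: [-179.9, 0.1, -86.6]
force: [-1.1, 10.5, -1.6]
opening: 0.0006
```

>>> step_arm(plan="0 -0.05 0 0 0 0 0; 0 -0.05 0 0 0 0 0; 0 -0.05 0 0 0 0 0; 0 -0.05 0 0 0 0 0; 0 -0.05 0 0 0 0 0; 0 -0.05 0 0 0 0 0; 0 -0.05 0 0 0 0 0; 0 -0.05 0 0 0 0 0; 0 -0.05 0 0 0 0 0; 0 -0.05 0 0 0 0 0; 0 -0.05 0 0 0 0 0; 0 -0.05 0 0 0 0 0")

```text
clock: 24.77
tool_pos: [0.5643, 0.0909, 0.09]
orientation: [180.0, -0.0, -86.6]
force: [0.6, -1.5, -0.6]
opening: 0.0004
```

>>> step_arm(plan="0 -0.1 0 0 0 0 0; 0 -0.2 0 0 0 0 0; 0 -0.4 0 0 0 0 0; 0 -0.6 0 0 0 0 0; 0 -0.8 0 0 0 0 0; 0 -0.8 0 0 0 0 0; 0 -0.4 0 0 0 0 0; 0 0 0 0 0 0 0; 0 0 0 0 0 0 0; 0 0 0 0 0 0 0")

```text
clock: 25.6
tool_pos: [0.5623, 0.1239, 0.09]
orientation: [180.0, -0.0, -86.6]
force: [0.4, -0.4, 0.2]
opening: 0.0007
```

Run:
```python
from h import *
o=telemetry.get_obs();print(o["clock"],o["tool_pos"],o["force"])
s=snapshot("scene"); cv2.imwrite("pics/s13.png",cv2.resize(s[180:300,260:460],None,fx=4,fy=4,interpolation=cv2.INTER_CUBIC))
cv2.imwrite("pics/w13.png",snapshot("wrist"))
```

```text
25.6 [0.56234046 0.12391299 0.09000423] [ 0.3673456  -0.36244171  0.20420596]
```

View pics/s13.png

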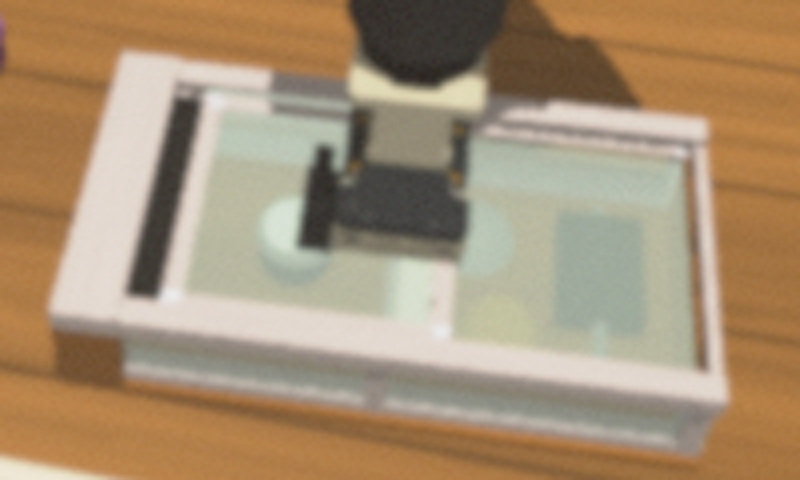

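View pics/w13.png

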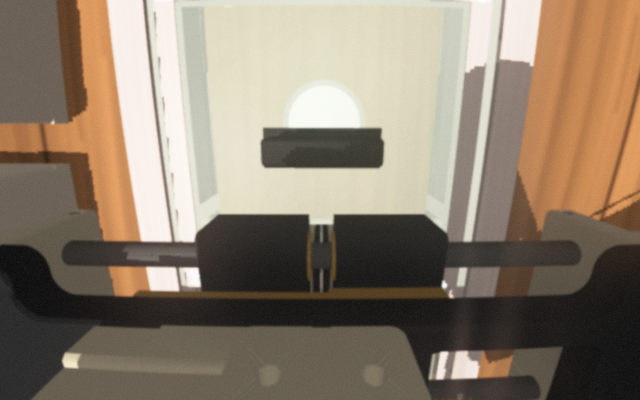

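The door edge rests on the seal at scene crop (205,100)–(170,297), and the fingers are clear. I'll measure where it settled with a light touch on the grip, since contact below y = 0.0898 means the seal is still compressed.

>>> step_arm(plan="0 0.5 0 0 0 0 0; 0 0.8 0 0 0 0 0; 0 0.8 0 0 0 0 0; 0 0.6 0 0 0 0 0; 0 0.3 0 0 0 0 0; 0 0 0 0 0 0 0; 0 0 0 0 0 0 0; 0 0 0 0 0 0 0; 0 0 0 0 0 0 0")

```text
clock: 26.45
tool_pos: [0.5643, 0.0941, 0.0901]
orientation: [-180.0, 0.0, -86.6]
force: [-0.2, 0.4, 0.5]
opening: 0.0005
```

>>> step_arm(plan="0 0.1 0 0 0 0 0; 0 0.1 0 0 0 0 0; 0 0 0 0 0 0 0; 0 0 0 0 0 0 0; 0 0 0 0 0 0 0")

```text
clock: 26.87
tool_pos: [0.5644, 0.092, 0.0901]
orientation: [180.0, 0.0, -86.6]
force: [-0.4, 0.1, 0.3]
opening: 0.0004
```

>>> step_arm(plan="0 0.05 0 0 0 0 0; 0 0.05 0 0 0 0 0; 0 0.05 0 0 0 0 0; 0 0 0 0 0 0 0; 0 0 0 0 0 0 0")

```text
clock: 27.28
tool_pos: [0.5644, 0.0904, 0.0901]
orientation: [-180.0, -0.0, -86.6]
force: [0.3, 0.2, 0.6]
opening: 0.0009
```

>>> step_arm(plan="0 0.05 0 0 0 0 0; 0 0 0 0 0 0 0; 0 0 0 0 0 0 0")

```text
clock: 27.53
tool_pos: [0.5645, 0.0899, 0.0901]
orientation: [-180.0, 0.0, -86.6]
force: [0.3, -0.3, -0.1]
opening: 0.0003
```

>>> step_arm(plan="0 0.05 0 0 0 0 0; 0 0 0 0 0 0 0; 0 0 0 0 0 0 0")

```text
clock: 27.78
tool_pos: [0.5645, 0.0894, 0.09]
orientation: [180.0, -0.0, -86.6]
force: [0.4, 0.1, 0.5]
opening: 0.0006
```

>>> step_arm(plan="0 0.05 0 0 0 0 0; 0 0 0 0 0 0 0; 0 0 0 0 0 0 0")

```text
clock: 28.03
tool_pos: [0.5645, 0.0889, 0.0901]
orientation: [180.0, 0.0, -86.6]
force: [-0.7, -0.1, 0.5]
opening: 0.0004
```

>>> step_arm(plan="0 0.05 0 0 0 0 0; 0 0 0 0 0 0 0; 0 0 0 0 0 0 0")

```text
clock: 28.28
tool_pos: [0.5646, 0.0884, 0.0901]
orientation: [-180.0, 0.0, -86.6]
force: [0.5, 0.1, -0.0]
opening: 0.0007
```

There is still no contact at y = 0.0884, so the released door keeps the seal compressed by at least 1.4 mm (≥3.5 N). I'll back off and lift away.

>>> step_arm(plan="0 -0.3 0 0 0 0 0; 0 -0.7 0 0 0 0 0; 0 -0.8 0 0 0 0 0; 0 -0.7 0 0 0 0 0; 0 0 -0 -0.8 0 0 0; 0 0 0 -2 0 0 0; 0 0 0 -3 0 0 0; 0 0 0 -3 0 0 0; 0 0 0 -2 0 0 0; 0 0 0 -1 0 0 0; 0 0 0 0 0 0 0; 0 0 0 0 0 0 0")

```text
clock: 29.28
tool_pos: [0.5628, 0.1136, 0.2081]
orientation: [-180.0, 0.0, -86.6]
force: [0.1, 0.1, -0.3]
opening: 0.0005
```

>>> step_arm(plan="0 -2 0 0 0 0 0; 0 -3 0 0 0 0 0; 0 -3 0 0 0 0 0; 0 -3 0 0 0 0 0; 0 -2 0 0 0 0 0; 0 -1 0 0 0 0 0; 0 0 0 0 0 0 0; 0 0 0 0 0 0 0; 0 0 0 0 0 0 0; 0 0 0 0 0 0 0; 0 0 0 0 0 0 0")

```text
clock: 30.2
tool_pos: [0.5549, 0.2522, 0.2081]
orientation: [180.0, -0.0, -86.7]
force: [0.7, -0.9, 1.1]
opening: 0.0001
```

Run:
```python
from h import *
o=telemetry.get_obs();print(o["clock"],o["tool_pos"],o["force"])
s=snapshot("scene"); cv2.imwrite("pics/s14.png",cv2.resize(s[140:300,150:510],None,fx=2.2,fy=2.2,interpolation=cv2.INTER_CUBIC))
cv2.imwrite("pics/t14.png",snapshot("top"))
```

```text
30.2 [0.55488751 0.25215973 0.20805947] [ 0.66386404 -0.8818908   1.08932876]
```

View pics/s14.png

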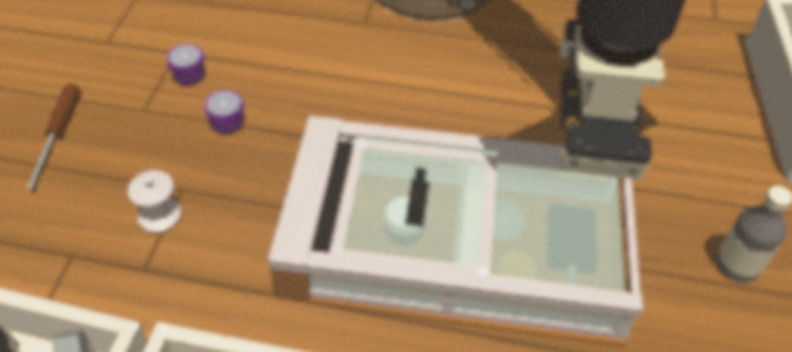

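View pics/t14.png

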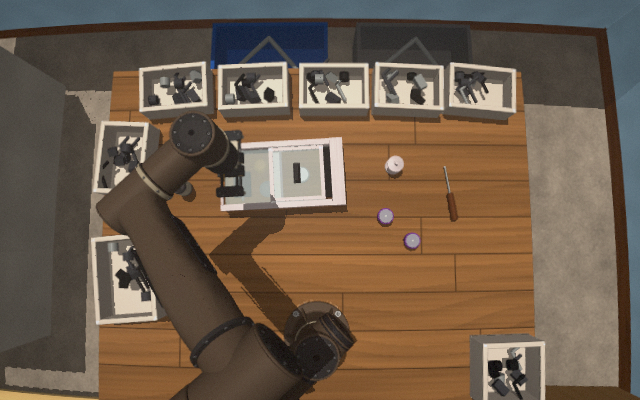

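The top view shows the door shut against the seal at (325,172) and the lamp standing under the pane at (302,175). The hub (395,165), screwdriver (450,193) and purple drums haven't moved, and the oil bottle stands where it was in the scene view. Nothing is touching the robot, so I'm handing in.

```bash
python3 -c "
from h import *
print(workorder.close_job())"
```

```text
the job is handed in; nothing more can be done
None
```

The headlamp is standing lens up in the open half of the case and the door is closed on the rubber seal. I handed the job in at about 30 s; no verdict is reported.

- **Lamp:** I lowered it until the floor pushed back (5.7 N) before opening the fingers. The pictures afterwards show it upright under the closed door.
- **Door:** It took about 3.9 N to slide. I held it against the seal for roughly 0.9 s. The push on the seal works out at about 6–6.5 N from the force reading, less sliding friction, and about 8–8.8 N from how far the seal compressed. Those two disagree by about 2 N; both are above the 4 N needed and well below 16 N.
- **After letting go:** A light probe found no contact with the grip down to 1.4 mm past where the door first met the seal. That puts at least about 3.5 N still on the seal, and the last pictures show the door resting against it.
- **Other goods:** The hub, oil bottle, screwdriver and purple look-alikes show no movement in the last pictures, and the arm is clear of everything.
- **Camera disagreement:** The wrist camera placed the lamp about 7 mm from where the top and scene cameras did. I aimed between the two, and the grip closed on the lamp's expected width (53 mm).

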